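Turn the cup warmer up four clicks

TASK

Turn the cup warmer up: with a fingertip, push the stud on its click-stop dial clockwise (seen from above) exactly four clicks from where it stands now, leave the dial resting in that fourth click and take the hand away. Push gently, do not pinch the dial, and leave the cups on the warmer and the other things on the counter where they stand.

Things in the scene. Friction and masses are not known exactly. Their poses are not given: they have to be found in the camera images.
- warmer: Electric cup warmer fixed to the counter: a low grey metal housing 170 (x) x 320 (y) x 45 mm high on rubber feet. Origin: centre of its underside, on the counter; x points to its back, y to its left. On the left half of its deck a steel warming plate with a stack of cups, on the right half, 85 mm right of centre, the dial.
- dial_axis (a point): The dial's vertical axis, at the upper face of the dial disc (56 mm above the counter). The disc is black, 84 mm across; nine ticks round it mark its stops, 30 degrees apart, growing longer towards hot. To the right of the dial, beyond the tamper, a sales terminal with an upright clipboard leaning on it stands on the counter: come over at 350 mm or from the front.
- stud (a point): Centre of the top of the steel finger stud, which stands upright on the dial disc 32 mm from the axis: 12 to 13 mm in diameter, 19 mm tall above the disc, its top 75 mm above the counter. It rides round with the dial. A white line on the disc points to it. To leave a stop takes about 6 N sideways, growing up to the click.
- dial (a joint): Dial angle in rad, growing clockwise from above. Nine spring click stops 0.524 rad (30 degrees) apart, from 0 (off, stud at the front left) to 4.19 (hottest, front right); at 2.09 the stud points to the warmer's back. Starts in the 1st, 2nd or 3rd stop after off. Half-way between stops the dial snaps on by itself into the next, running up to 15 degrees ahead of the finger, and stays.
- cups: Two stacked white porcelain cups, loose, 82 mm wide and 89 mm tall, upright on the warming plate, about 16 cm left of the dial's axis; their top is 137 mm above the counter. Origin: centre of the underside. To be left alone.
- tamper: Coffee tamper with a dark wooden handle, loose, 58 mm wide, 94 mm tall, upright on the counter to the right of the warmer. Origin: centre of the underside. To be left alone.
- gel_bottle: Small bottle of hand gel with a white cap, loose, 40 mm wide, 99 mm tall, upright on the counter left of the warmer. Origin: centre of the underside. To be left alone.
- pitcher: Steel milk pitcher, standing firmly, 72 x 113 x 104 mm tall, upright on the counter to the right, beyond the tamper. Origin: centre of the underside. To be left alone.

How it is judged:
On the way:
1. a finger pushes the dial (contact force between the fingers and dial above 0.5 N), for 0.05 s.
At the end, for the whole second after the job is handed in: The dial rests, not turning, four clicks clockwise of its start: the stud stands 49 to 60 mm in a straight line from where it began (3, 4, 5 clicks are 45, 55, 62 mm). The cups stand upright and still; all other loose things are within 25 mm of where they stood (distance of stud from where it was at the start of the episode between 0.049 and 0.06 m and value of joint dial above 2.35 rad and velocity of joint dial between -0.1 and 0.1 rad/s and distance of each of cups, tamper, gel_bottle from where it was at the start of the episode below 0.025 m and angle between cups's own z axis and vertical below 0.1 rad and linear speed of cups below 0.01 m/s); the robot touches nothing.
It fails at once if the dial is pinched or shoved with more than 30 N (contact force between the fingers and dial above 30 N).
It fails at once if the cups, tamper or bottle is moved or lifted by more than 25 mm (distance of any of cups, tamper, gel_bottle from where it was at the start of the episode above 0.025 m).
It also fails if it takes over 51 s, if anything falls off the work surface, if the arm or the gripper's body presses on something with over 40 N, if the wrist force passes 120 N, or if a joint passes its speed limit or range.

ROBOT

A 7-joint arm with a two-finger parallel gripper is mounted at the origin on a cart in front of the work surface, level with it; the furniture and walls round the work are solid. World frame = base frame: x ahead of the robot, y to its left, z up, the work surface at z = 0. Lengths are in m, angles in rad, forces in N, time in s.
With the tool pointing down it reaches from about 0.4 to 0.85 m from the base axis. Payload 10.4 kg.
Tool frame: the origin (TCP) lies between the finger pads; the fingertips stand 17 mm ahead of it and the grasp point (between the pads) lies 2 mm behind it; z points along the fingers, y is the line along which they close (so a half turn about z gives the same grasp; the last joint's range is limited). The gripper opens to 85 mm and grips with 20 to 120 N. Pads are 22 mm wide; open, the fingers measure 114 mm over their backs; the gripper's body (76 mm by 85 mm) begins 54 mm behind the grasp point. The pads swing forward as they close: fully open they stand 13 mm farther back than shut.
Start: joints at [1.152, 0.332, -0.065, 1.46, 0.022, 1.35, -0.088], TCP at [0.241, -0.577, 0.222] pointing down, gripper open.
Joint ranges: [-2.6, 2.6], [-0.5, 2.12], [-1.47, 1.34], [0.16, 2.42], [-1.27, 4.41], [0.06, 2.06], [-2.6, 2.6]. Speed limits (rad/s): [2.22, 2.22, 2.79, 2.79, 3.14, 3.14, 3.14].

INTERFACE

Orientations are given as a unit quaternion [x, y, z, w].
In Python, from workcell import readout, imaging, manip gives the robot as it stands. The module is installed in compiled form; this text tells all that it offers.
- The arm moves only by the shell command python3 -m crank 'ROWS' [OPENING] [FORCE]. ROWS is JSON, a list of rows, each a list of 4 numbers: the shift along the tool's x, y, z as a fraction of full scale, then the turn about the tool's z as a fraction of full scale. In form: [[x, y, z, yaw], ...]. A call has 1 to 5 rows; each row is the pose to reach, as a shift and turn from the pose commanded when the call began, along the tool's axes at that moment; what a row does not reach only later rows make up. Full scale, the value 1, is 400 mm for a shift and 60 degrees for a turn. A row lasts 1/12 s, in which the tool goes at most 41.7 mm and 7.16 degrees, less where a joint would pass 70% of its speed; a pose out of reach is approached as far as the arm can. A call with a number of a shift or a turn outside -1 to 1 is refused whole. A call with a gripper value outside its range is refused whole. OPENING is the gripper command: -1 is shut, 1 is fully open, values between are in proportion, set as the call begins (- or left out, the last holds). The fingers move at their own pace and stop on an object; FORCE is the grip in N (left out, the last holds). Time passes only in rows, so rows that repeat a pose let the fingers close. It gives the time, the measured TCP pose, the force, the opening and the grip force at its end, in the units of the state.
- readout.get_obs(): the state, without advancing time (a new reading comes with each control period).
- imaging.camera(name): name is "scene" or "top" or "wrist"; returns a dict with "color" (480x640x3 uint8, red, green, blue), "fx", "fy", "cx", "cy" (pixels), "k1" (the pictures are not rectified: a ray, as slopes to the right and down, at radius r is drawn at 1 + k1 r^2 times it, then the intrinsics apply), "rvec" (rotation vector, rad) and "tvec" (3), from world to camera coordinates, as OpenCV has them. Camera axes: x right, y down, z forward; pixel columns grow to the right and rows downward; lengths in m; the calibration is good to about 2 mm. A picture is of the moment at which its call begins. There is no depth.
- manip.hand_in(): hands the job in; it is judged then, once.
The state is a dict: "clock": time; "joint_pos": joint angles; "joint_velocities": joint speeds; "tau": joint torques, N m; "position": TCP position; "ee_rot": TCP orientation; "ft_force": force on the tool from outside, world axes, zero at the start; "torque": the same for the moment, N m; "grip_width": opening from 0.0 (shut) to 1.0 (fully open); "grasp_force": force on a finger pad.
Only numpy, scipy, OpenCV 4.12 (cv2) and the standard library are available. Lean on these libraries where they do the work, as an engineer would, in place of code of your own. Each camera call takes 0.05 s, during which the arm holds its last target. There are 200 camera calls.

## Working session

There is one attempt and no reset: what is moved stays moved. The work goes in short steps, Python scripts to look and compute and a shell command to move; the robot and the scene stay as the last step left them, time stands still between calls to the robot, and variables do not carry over. Pictures are saved under pics/ and viewed, at most 10 in all, crops included, and the job is handed in when it is done.

```bash
mkdir -p pics
cat > h.py <<'E'
import numpy as np,cv2
from workcell import readout, imaging, manip
def cam(n,f=None):
    c=imaging.camera(n)
    if f: cv2.imwrite('pics/'+f,c['color'][:,:,::-1])
    return c
def ray(c,u,v):
    d=np.array([(u-c['cx'])/c['fx'],(v-c['cy'])/c['fy']]);p=d.copy()
    for _ in range(30): p=d/(1+c['k1']*(p@p))
    R=cv2.Rodrigues(np.array(c['rvec'],float))[0];t=np.array(c['tvec'],float).ravel()
    return -R.T@t, R.T@np.r_[p,1]
def at(c,u,v,z):
    o,d=ray(c,u,v); return o+d*(z-o[2])/d[2]
def proj(c,P):
    R=cv2.Rodrigues(np.array(c['rvec'],float))[0];q=(R@np.atleast_2d(P).T).T+np.array(c['tvec'],float).ravel()
    s=q[:,:2]/q[:,2:];s=s*(1+c['k1']*(s**2).sum(1,keepdims=True))
    return s*[c['fx'],c['fy']]+[c['cx'],c['cy']]
E
python3 - <<'E'
from h import *
import pickle
d={n:cam(n,n+'1.png') for n in('top','scene')}
pickle.dump(d,open('c1.pkl','wb'))
o=readout.get_obs();print({k:np.round(v,3) for k,v in o.items()})
for n in d: print(n,ray(d[n],320,240))
E
```

```text
{'clock': np.float64(0.1), 'joint_pos': array([ 1.152,  0.333, -0.065,  1.461,  0.022,  1.35 , -0.088]), 'joint_velocities': array([-0.001, -0.002, -0.   , -0.002, -0.   ,  0.001,  0.   ]), 'tau': array([ 3.0000e-03, -6.2674e+01,  5.1000e-02, -3.9242e+01,  1.7000e-02,
        7.0000e-03, -0.0000e+00]), 'position': array([ 0.241, -0.576,  0.221]), 'ee_rot': array([ 0.98 ,  0.197, -0.   , -0.001]), 'ft_force': array([0.403, 0.638, 0.136]), 'torque': array([ 0.031,  0.019, -0.013]), 'grasp_force': np.float64(0.0), 'grip_width': np.float64(1.005)}
top (array([0.45568964, 0.00760096, 1.22372378]), array([ 0.03294273, -0.02395845, -0.99936558]))
scene (array([0.02799094, 0.89108065, 0.72036008]), array([ 0.38116038, -0.7504835 , -0.53996597]))
```

View pics/top1.png

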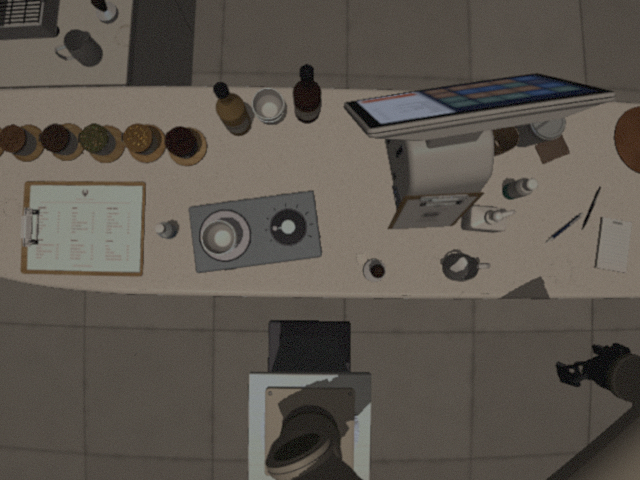

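View pics/scene1.png

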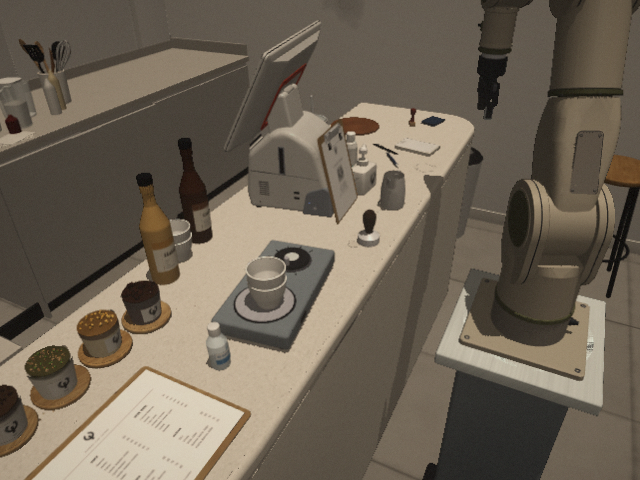

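The top view shows the warmer with the dial at about (289,227) and the cups at (222,236); the tamper is at (376,268). The white line seems to point left. I'll enlarge the dial next.

Run:
```python
from h import *
import pickle
d=pickle.load(open('c1.pkl','rb'))
c=d['top'];a=cv2.resize(c['color'][180:280,180:330],(780,520),interpolation=cv2.INTER_CUBIC)
b=cv2.resize(d['scene']['color'][230:290,255:345],(780,520),interpolation=cv2.INTER_CUBIC)
a=np.clip(a*1.7,0,255).astype('uint8')
cv2.imwrite('pics/top1c.png',a[:,:,::-1])
# corners of housing at z .045
for u,v in [(189,207),(313,191),(322,258),(197,272)]: print(at(c,u,v,.045))
print(at(c,289,227,.056),at(c,376,272,0),at(c,166,232,.0))
```

```text
[0.57301889 0.31066991 0.045     ]
[ 0.61791362 -0.00139774  0.045     ]
[ 0.4495245  -0.02624721  0.045     ]
[0.41005711 0.28616411 0.045     ]
[0.52542781 0.0570636  0.056     ] [ 0.41446769 -0.16892362  0.        ] [0.51115742 0.38118365 0.        ]
```

View pics/top1c.png

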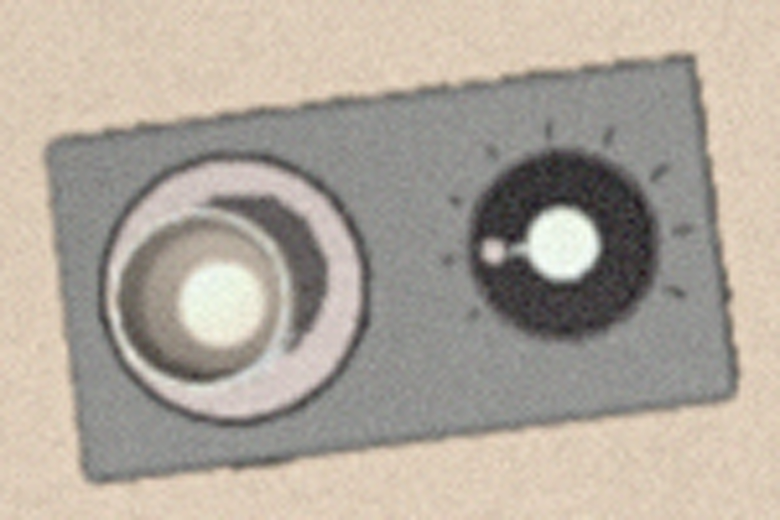

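The enlarged crop shows the stud at crop (494,250), in line with the 2nd tick, which is stop 1. The dial has to end at stop 5, at the back right. The axis is about (0.525,0.058) and the warmer's yaw about 8°. Next I work out the approach waypoints in tool units.

```bash
cat >> h.py <<'E'
from scipy.spatial.transform import Rotation as Ro
AX=np.array([.525,.0577]);YAW=np.radians(8.3)
def rel(p,psi,q,psi2):  # tool units from pose p, x-axis angle psi(deg) to q, psi2
    a=np.radians(psi);w=np.subtract(q,p)
    return np.round([(w[0]*np.cos(a)+w[1]*np.sin(a))/.4,(w[0]*np.sin(a)-w[1]*np.cos(a))/.4,-w[2]/.4,-((psi2-psi+180)%360-180)/60],3)
def cur():
    o=readout.get_obs();x=Ro.from_quat(o['ee_rot']).as_matrix()[:,0]
    return o['position'],np.degrees(np.arctan2(x[1],x[0])),o
def finger(deg,gap,z,off=.004): # deg: dial angle finger plane corresponds to
    phi=YAW+np.radians(120-deg);er=np.array([np.cos(phi),np.sin(phi)]);et=np.array([-er[1],er[0]])
    return np.r_[AX+er*(.032+off)+et*(.0063+.011+gap),z],np.degrees(phi)+90
E
python3 - <<'E'
from h import *
p,psi,_=cur();print(p,psi)
for q in [(.241,-.577,.35),(.33,-.40,.35),(.40,-.21,.35),(.44,-.03,.35),(.46,.1,.30)]:
    print(q,rel(p,psi,q,psi+33));p=q;psi+=33
print(finger(30,.012,.1))
E
```

```text
[ 0.24083157 -0.57636602  0.22121798] 22.679518653661805
(0.241, -0.577, 0.35) [-0.     0.002 -0.322 -0.55 ]
(0.33, -0.4, 0.35) [ 0.491 -0.066 -0.    -0.55 ]
(0.4, -0.21, 0.35) [ 0.479  0.164 -0.    -0.55 ]
(0.44, -0.03, 0.35) [ 0.33   0.321 -0.    -0.55 ]
(0.46, 0.1, 0.3) [ 0.094  0.315  0.125 -0.55 ]
(array([0.49081007, 0.08909329, 0.1       ]), np.float64(188.3))
```

```bash
python3 -m crank '[[0,0,-0.32,-0.55],[0,0,-0.32,-0.55],[0,0,-0.32,-0.55],[0,0,-0.32,-0.55],[0,0,-0.32,-0.55]]' -1 20
python3 -m crank '[[0.49,-0.065,0,-0.55],[0.49,-0.065,0,-0.55],[0.49,-0.065,0,-0.55],[0.49,-0.065,0,-0.55],[0.49,-0.065,0,-0.55]]'
```

```text
clock: 0.52
position: [0.2414, -0.5775, 0.3533]
ee_rot: [0.883, 0.47, -0.0, 0.003]
ft_force: [-0.1, -0.8, -1.3]
grip_width: 0.3
grasp_force: 0.0
clock: 0.93
position: [0.3316, -0.3967, 0.3499]
ee_rot: [0.712, 0.702, 0.0, -0.0]
ft_force: [0.6, 0.6, 0.5]
grip_width: 0.002
grasp_force: 0.0
```

```bash
python3 -m crank '[[0.48,0.165,0,-0.55],[0.48,0.165,0,-0.55],[0.48,0.165,0,-0.55],[0.48,0.165,0,-0.55],[0.48,0.165,0,-0.55]]'
python3 -m crank '[[0.33,0.32,0,-0.55],[0.33,0.32,0,-0.55],[0.33,0.32,0,-0.55],[0.33,0.32,0,-0.55],[0.33,0.32,0,-0.55]]'
python3 -m crank '[[0.095,0.315,0.125,-0.55],[0.095,0.315,0.125,-0.55],[0.095,0.315,0.125,-0.55],[0.095,0.315,0.125,-0.55],[0.095,0.315,0.125,-0.55]]'
python3 - <<'E'
from h import *
p,psi,o=cur();print(p,psi,o['joint_pos'])
q,a=finger(30,.014,.2);print(q,a,rel(p,psi,q,a))
c=cam('wrist','w1.png');print(c['tvec'])
E
```

```text
clock: 1.35
position: [0.4008, -0.2069, 0.3498]
ee_rot: [0.484, 0.875, -0.0, -0.0]
ft_force: [0.5, 0.2, -1.1]
grip_width: 0.001
grasp_force: 0.0
clock: 1.77
position: [0.4403, -0.0242, 0.3501]
ee_rot: [0.213, 0.977, 0.0, 0.0]
ft_force: [-0.4, 0.4, 0.5]
grip_width: 0.002
grasp_force: 0.0
clock: 2.18
position: [0.4584, 0.1044, 0.2983]
ee_rot: [-0.074, 0.997, 0.001, -0.001]
ft_force: [-0.8, -1.2, -0.0]
grip_width: 0.0
grasp_force: 0.0
[0.45837778 0.10442808 0.2983248 ] -171.53964560350366 [ 0.55292692 -0.00339821 -0.85479522  1.68758806 -0.00424249  1.45811014
  1.41707393]
[0.48883102 0.08880458 0.2       ] 188.3 [-0.07  -0.05   0.246  0.003]
[-0.03646869 -0.50926399  0.3096452 ]
```

View pics/w1.png

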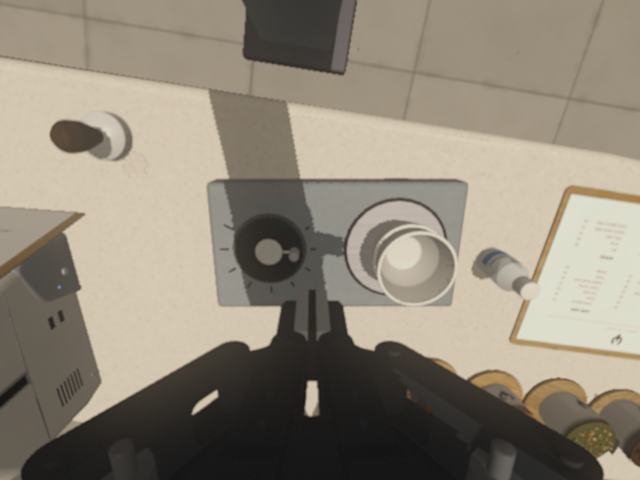

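The wrist picture shows the dial at (269,248) with the stud at (294,254), and the tick there agrees with stop 1. The cups are to the right, and the fingers are shut, with their tips at (313,295). I'll check these points against the top-view estimates.

Run:
```python
from h import *
c=imaging.camera('wrist')
A=at(c,269,248,.056);S=at(c,294,254,.075);print(A,S,np.hypot(*(S-A)[:2]))
t=pickle=None
c2=imaging.camera('top');print(at(c2,288.5,226.7,.056),at(c2,275,228.1,.075))
p,_,_=cur()
for L in(.017,.030): print(L,proj(c,[p-[0,0,L]]))
```

```text
[0.52381564 0.05814327 0.056     ] [0.52008921 0.08994817 0.075     ] 0.032022455305890665
[0.52615671 0.0583175  0.056     ] [0.52111336 0.09040667 0.075     ]
0.017 [[307.49332408 283.86203724]]
0.03 [[307.74701792 274.36709996]]
```

```bash
python3 -m crank '[[-0.07,-0.05,0.245,0],[-0.07,-0.05,0.245,0],[-0.07,-0.05,0.245,0],[-0.07,-0.05,0.245,0],[-0.07,-0.05,0.245,0]]'
```

```text
clock: 2.75
position: [0.4897, 0.0832, 0.2019]
ee_rot: [-0.065, 0.998, 0.0, -0.001]
ft_force: [0.3, -0.1, 1.0]
grip_width: 0.003
grasp_force: 0.0
```

```bash
sed -i 's/AX=np.array(.*);YAW/AX=np.array([.525,.0582]);YAW/' h.py
python3 - <<'E'
from h import *
p,psi,o=cur()
q,a=finger(30,.014,.082);print(p,psi,q,a,rel(p,psi,q,a))
E
```

```text
[0.48971622 0.08322135 0.20193845] -172.51857377080805 [0.48883102 0.08930458 0.082     ] 188.3 [ 0.     0.015  0.3   -0.014]
```

```bash
python3 -m crank '[[0,0.015,0.08,-0.014],[0,0.015,0.15,-0.014],[0,0.015,0.22,-0.014],[0,0.015,0.26,-0.014],[0,0.015,0.28,-0.014]]'
python3 -m crank '[[0,0,0,0],[0,0,0,0]]'
python3 - <<'E'
from h import *
p,psi,o=cur()
q,a=finger(30,.014,.082);print(p,psi,q,a,rel(p,psi,q,a))
cam('scene','s2.png');c=cam('wrist')
a=c['color'][120:420,150:500];cv2.imwrite('pics/w2.png',cv2.resize(a,(700,600))[:,:,::-1])
c=cv2.imread('pics/s2.png')[180:300,220:380];cv2.imwrite('pics/s2c.png',cv2.resize(c,(800,600),interpolation=cv2.INTER_CUBIC))
E
```

```text
clock: 3.17
position: [0.4893, 0.0897, 0.09]
ee_rot: [-0.073, 0.997, -0.0, 0.0]
ft_force: [-1.3, -0.6, -0.1]
grip_width: 0.001
grasp_force: 0.0
clock: 3.33
position: [0.4902, 0.09, 0.0917]
ee_rot: [-0.074, 0.997, -0.0, 0.001]
ft_force: [-0.1, -0.3, 0.8]
grip_width: 0.005
grasp_force: 0.0
[0.49023917 0.09001942 0.09173634] -171.5270027472056 [0.48883102 0.08930458 0.082     ] 188.3 [ 0.004 -0.001  0.024  0.003]
```

View pics/w2.png

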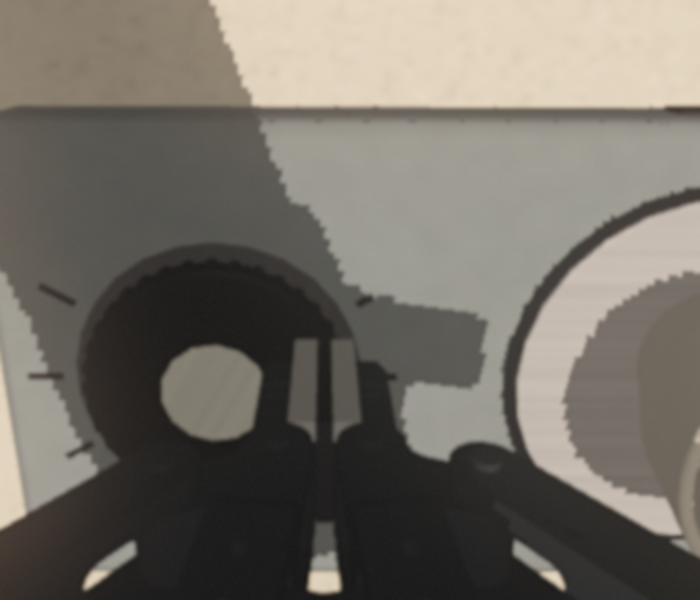

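The picture shows the shut fingertips over the front-left of the disc, close to the stud, with no contact; the cups stay clear to the right. I'll lower to the working height and compute the arc rows.

```bash
python3 -m crank '[[0.002,0,0.012,0.003],[0.004,-0.001,0.024,0.003],[0.004,-0.001,0.024,0.003]]'
python3 - <<'E'
from h import *
p,psi,o=cur();print(p,psi)
q,a=finger(30,.014,.082);print(rel(p,psi,q,a))
q,a=finger(30,.001,.082);print('close',rel(p,psi,q,a))
for t in(4,8,12,16,20): print(rel(q,a,*finger(30+t,.001,.082)))
E
```

```text
clock: 3.68
position: [0.4872, 0.0889, 0.0797]
ee_rot: [-0.073, 0.997, -0.0, -0.0]
ft_force: [-0.2, -0.6, -0.2]
grip_width: -0.001
grasp_force: 0.0
[0.48723598 0.08886267 0.07969917] -171.68101982001863
[-0.004  0.001 -0.006  0.   ]
close [-0.037  0.001 -0.006  0.   ]
[-0.006  0.003 -0.     0.067]
[-0.013  0.005 -0.     0.133]
[-0.02   0.008 -0.     0.2  ]
[-0.027  0.009 -0.     0.267]
[-0.034  0.01  -0.     0.333]
```

```bash
python3 -m crank '[[-0.01,0,0,0],[-0.02,0,0,0],[-0.028,0,-0.002,0],[-0.034,0,-0.003,0],[-0.034,0,-0.003,0]]'
python3 -m crank '[[-0.006,0.003,0,0.067],[-0.013,0.005,0,0.133],[-0.02,0.008,0,0.2],[-0.027,0.009,0,0.267],[-0.034,0.01,0,0.333]]'
python3 - <<'E'
from h import *
p,psi,o=cur();q,a=finger(50,0,.082);print(p,psi,rel(p,psi,q,a),o['ft_force'])
E
```

```text
clock: 4.1
position: [0.5019, 0.0914, 0.0817]
ee_rot: [-0.073, 0.997, 0.0, 0.0]
ft_force: [0.4, 0.9, -0.3]
grip_width: -0.003
grasp_force: 0.0
clock: 4.52
position: [0.5141, 0.0972, 0.0815]
ee_rot: [0.103, 0.995, -0.0, -0.0]
ft_force: [0.4, 0.1, 0.8]
grip_width: -0.002
grasp_force: 0.0
[0.51413135 0.09722006 0.08150851] 168.16832056822204 [-0.003 -0.    -0.001 -0.002] [0.39746543 0.10907107 0.80507088]
```

```bash
for i in 1 2; do python3 -m crank '[[-0.006,0.003,0,0.067],[-0.013,0.005,0,0.133],[-0.02,0.008,0,0.2],[-0.027,0.009,0,0.267],[-0.034,0.01,0,0.333]]'; done
python3 - <<'E'
from h import *
p,psi,o=cur();q,a=finger(90,0,.082);print(p,psi,rel(p,psi,q,a),o['joint_pos'])
c=cam('top');a=np.clip(cv2.resize(c['color'][180:280,230:330],(500,500),interpolation=cv2.INTER_CUBIC)*1.7,0,255)
w=cv2.resize(cam('wrist')['color'][120:420,200:350],(300,500))
cv2.imwrite('pics/t3.png',np.hstack([a,w])[:,:,::-1])
E
```

```text
clock: 4.93
position: [0.5283, 0.0984, 0.0815]
ee_rot: [0.274, 0.962, -0.0, -0.0]
ft_force: [0.6, -0.5, -0.2]
grip_width: 0.001
grasp_force: 0.0
clock: 5.35
position: [0.5419, 0.0946, 0.0814]
ee_rot: [0.437, 0.9, -0.0, -0.0]
ft_force: [-0.7, -0.2, 0.4]
grip_width: -0.004
grasp_force: 0.0
[0.54192137 0.0946303  0.08144958] 128.20818514382324 [-0.002  0.    -0.001 -0.002] [ 0.26831574  0.36009466 -0.61629325  1.79486696  0.23544568  1.06077874
  0.23317399][ WARN:0@1.775] global loadsave.cpp:1063 imwrite_ Unsupported depth image for selected encoder is fallbacked to CV_8U.
```

View pics/t3.png

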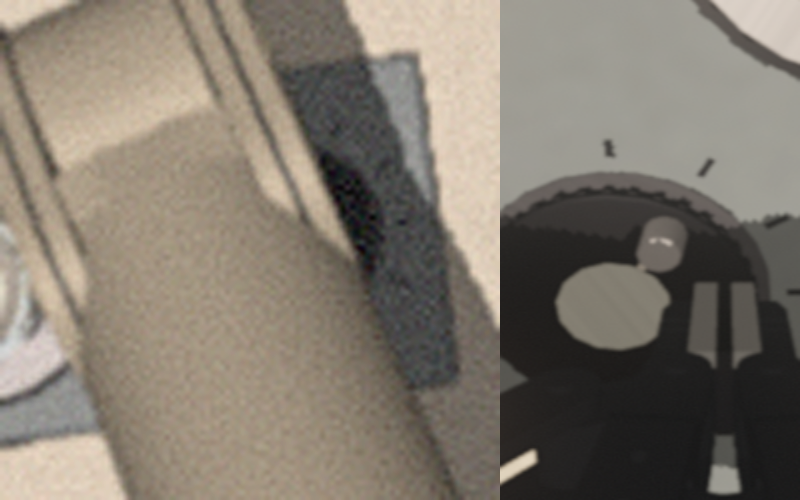

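The right panel shows the stud top at crop (661,228) and the finger to its right, possibly ahead of the stud. I'll compute the stud's position before moving on.

Run:
```python
from h import *
c=imaging.camera('wrist');p,_,_=cur()
f=lambda x,y:(200+(x-500)*.5,120+y*.6)
S=at(c,*f(661,228),.075);H=at(c,*f(613,305),.056);print(S,H)
for S_ in (S,):
    d=S_[:2]-AX;print(np.hypot(*d),120-(np.degrees(np.arctan2(d[1],d[0]))-8.3))
for t in [(608,148),(706,167),(775,220),(795,292)]:
    d=at(c,*f(*t),.045)[:2]-AX;print(120-(np.degrees(np.arctan2(d[1],d[0]))-8.3))
print(proj(c,[p-[0,0,.017]]),[f(722,284)], [proj(c,[p-[0,0,L]]) for L in(-.01,0,.017,.03)])
```

```text
[0.51770538 0.09955204 0.075     ] [0.52692826 0.06056387 0.056     ]
0.04199050986012622 28.295786851088764
2.73330545238926
32.393937268470324
60.653344262036896
89.90821679628986
[[311.97762362 281.97916839]] [(311.0, 290.4)] [array([[312.03677089, 306.12091962]]), array([[312.01277414, 296.32603868]]), array([[311.97762362, 281.97916839]]), array([[311.95461846, 272.58994642]])]
```

The stud is still at stop 1, at 28 to 30°, so the finger must have passed over it, which means its tip is higher than assumed. I'll check with the scene camera, drawing projected markers.

Run:
```python
from h import *
c=imaging.camera('scene');p,psi,o=cur();a=np.radians(psi);ex=np.array([np.cos(a),np.sin(a),0]);ey=np.array([np.sin(a),-np.cos(a),0])
u0,v0,s=240,190,8
im=np.clip(cv2.resize(c['color'][v0:v0+75,u0:u0+100],None,fx=s,fy=s,interpolation=cv2.INTER_CUBIC)*1.6,0,255).astype('uint8')[:,:,::-1].copy()
def mk(P,col): 
    q=((proj(c,[P])[0]-[u0,v0]+.5)*s).astype(int);cv2.circle(im,tuple(map(int,q)),3,col,-1)
for L,col in((0,(0,0,255)),(.017,(0,255,0))):
    for x in(-.011,.011):
        for y in(-.0145,.0145): mk(p+x*ex+y*ey-[0,0,L],col)
mk(np.r_[.5205,.090,.075],(255,0,0));mk(np.r_[.5205,.090,.056],(255,0,255))
cv2.imwrite('pics/s4.png',im)
w=imaging.camera('wrist')
for x in(-.011,.011): print([proj(w,[p+x*ex+y*ey-[0,0,.017]]).round() for y in(-.0145,.0145)])
```

```text
[array([[286., 300.]]), array([[338., 300.]])]
[array([[285., 264.]]), array([[339., 264.]])]
```

View pics/s4.png

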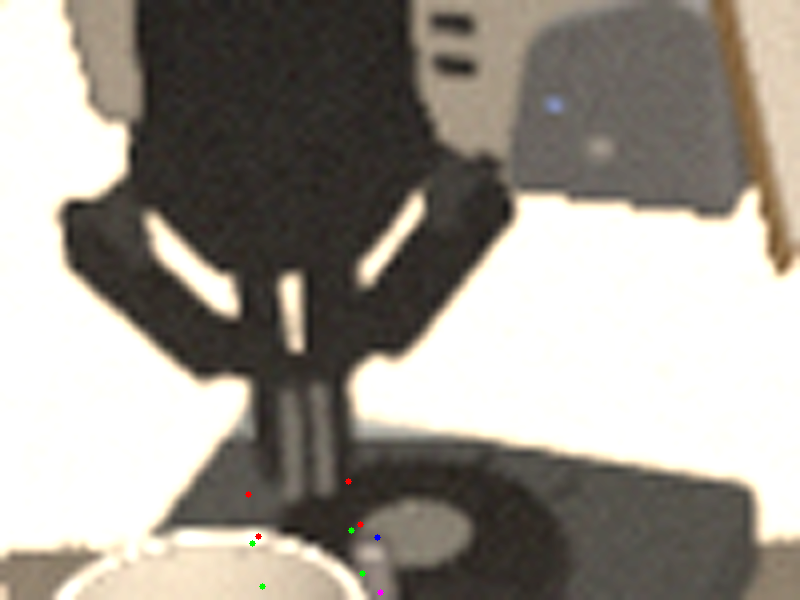

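In the scene view the fingertips end around crop (305,498). That is at or above the TCP plane, well over the stud top at (372,548). Shut, the tip is about 12 mm behind the TCP, not 17 mm ahead of it. Before going lower I'll check the cup clearance and compute the way back.

Run:
```python
from h import *
import pickle
d=pickle.load(open('c1.pkl','rb'))
c=d['top'];print('cup rim top', at(c,180+205/5.2,180+295/5.2,.137), 'cup rim edges',at(c,180+118/5.2,180+295/5.2,.137),at(c,180+295/5.2,180+295/5.2,.137))
p,psi,o=cur();print(p,psi)
up=np.r_[p[:2],.11];q,a=finger(60,.02,.11);q2,a2=finger(30,.014,.11,0);q1=q+0
print(rel(p,psi,up,psi));print(rel(up,psi,q,a));print(rel(q,a,q2,a2),q2)
```

```text
cup rim top [0.49578692 0.21414951 0.137     ] cup rim edges [0.49522281 0.25306635 0.137     ] [0.49636441 0.17402225 0.137     ]
[0.54165808 0.09470627 0.08147376] 128.54231364698654
[ 0.     0.    -0.071 -0.   ]
[ 0.08  -0.058 -0.    -0.496]
[ 0.015 -0.06  -0.    -0.5  ] [0.48940844 0.08534648 0.11      ]
```

```bash
python3 -m crank '[[0,0,-0.035,0],[0,0,-0.07,0],[0,0,-0.07,0]]' | head -2
python3 -m crank '[[0.02,-0.015,0,-0.1],[0.04,-0.03,0,-0.22],[0.06,-0.045,0,-0.34],[0.08,-0.058,0,-0.46],[0.08,-0.058,0,-0.5]]' | head -2
python3 -m crank '[[0.005,-0.015,0,-0.1],[0.01,-0.03,0,-0.22],[0.015,-0.045,0,-0.34],[0.015,-0.06,0,-0.46],[0.015,-0.06,0,-0.5]]' 
python3 -m crank '[[0,0,0.03,0],[0,0,0.06,0],[0,0,0.075,0],[0,0,0.075,0]]'
python3 - <<'E'
from h import *
p,psi,o=cur();q,a=finger(30,.014,.08,0);print(p,psi,rel(p,psi,q,a),o['ft_force'])
E
```

```text
clock: 5.85
position: [0.543, 0.0951, 0.1119]
clock: 6.27
position: [0.502, 0.1059, 0.1089]
clock: 6.68
position: [0.4888, 0.0839, 0.1089]
ee_rot: [-0.077, 0.997, -0.0, -0.0]
ft_force: [0.5, 0.0, 0.2]
grip_width: 0.0
grasp_force: 0.0
clock: 7.02
position: [0.4879, 0.0851, 0.0772]
ee_rot: [-0.073, 0.997, 0.0, -0.002]
ft_force: [-1.3, 0.5, 0.5]
grip_width: -0.0
grasp_force: 0.0
[0.48789918 0.08510476 0.07715102] -171.63452370312325 [-0.004  0.    -0.007  0.001] [-1.33339236  0.52407822  0.46839205]
```

```bash
python3 -m crank '[[0,0,0.005,0],[0,0,0.01,0],[0,0,0.015,0],[0,0,0.015,0]]' | sed -n 2,4p
python3 -m crank '[[0,0,0.005,0],[0,0,0.01,0],[0,0,0.01,0]]' | sed -n 2,4p
```

```text
position: [0.4893, 0.0852, 0.0733]
ee_rot: [-0.073, 0.997, -0.0, -0.0]
ft_force: [-0.2, -0.5, 0.2]
position: [0.4892, 0.085, 0.0692]
ee_rot: [-0.073, 0.997, -0.0, -0.0]
ft_force: [-0.2, -0.1, -1.2]
```

```bash
python3 -m crank '[[0,0,0.005,0],[0,0,0.01,0],[0,0,0.01,0]]' | sed -n 2,4p
python3 - <<'E'
from h import *
c=imaging.camera('scene');p,psi,o=cur();a=np.radians(psi);ex=np.array([np.cos(a),np.sin(a),0]);ey=np.array([np.sin(a),-np.cos(a),0])
u0,v0,s=240,200,8
im=np.clip(cv2.resize(c['color'][v0:v0+75,u0:u0+100],None,fx=s,fy=s,interpolation=cv2.INTER_CUBIC)*1.6,0,255).astype('uint8')[:,:,::-1].copy()
def mk(P,col): 
    q=((proj(c,[P])[0]-[u0,v0]+.5)*s).astype(int);cv2.circle(im,tuple(map(int,q)),3,col,-1)
for L,col in((-.013,(0,0,255)),(0,(0,255,0))):
    for x in(-.011,.011):
        for y in(-.0145,.0145): mk(p+x*ex+y*ey-[0,0,L],col)
w=cv2.resize(imaging.camera('wrist')['color'][200:350,200:400],(800,600))[:,:,::-1]
cv2.imwrite('pics/s5.png',cv2.resize(np.vstack([im,w]),(400,600)) if 0 else np.hstack([cv2.resize(im,(400,300)),cv2.resize(w,(400,300))]))
E
```

```text
position: [0.4892, 0.085, 0.0651]
ee_rot: [-0.073, 0.997, -0.0, -0.0]
ft_force: [-0.4, -0.0, 0.4]
```

View pics/s5.png

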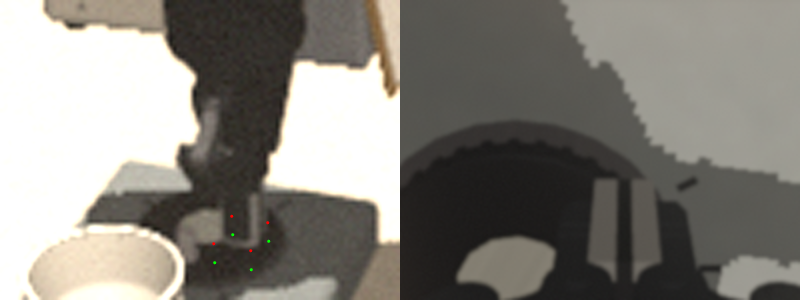

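The left panel shows the stud at (188,252) and the finger bottom at about (250,247), on the red markers, so the tip is about 12 mm behind the TCP. There is no contact yet. I'll go about 13 mm lower in small steps.

```bash
for i in 1; do python3 -m crank '[[0,0,0.005,0],[0,0,0.01,0],[0,0,0.01,0]]' | sed -n '2p;4p'; python3 -m crank '[[0,0,0.005,0],[0,0,0.01,0],[0,0,0.01,0]]' | sed -n '2p;4p'; done
```

```text
position: [0.4891, 0.085, 0.0611]
ft_force: [-0.8, -0.7, 0.7]
position: [0.4891, 0.085, 0.0571]
ft_force: [0.1, 0.1, -0.1]
```

```bash
python3 -m crank '[[0,0,0.005,0],[0,0,0.01,0],[0,0,0.01,0]]' | sed -n '2p;4p'
python3 - <<'E'
from h import *
p,psi,o=cur();z=p[2];print(p,psi,o['ft_force'])
q,a=finger(30,.0,z,0);print('close',rel(p,psi,q,a))
for t in(4,8,12,16,20): print(rel(q,a,*finger(30+t,.0,z,0)))
E
```

```text
position: [0.4892, 0.0851, 0.0531]
ft_force: [-0.1, 0.1, -0.4]
[0.48917006 0.08506241 0.05310471] -171.60329413541365 [-0.08806934  0.10830205 -0.394651  ]
close [-0.036  0.001 -0.     0.002]
[-0.006  0.003 -0.     0.067]
[-0.012  0.005 -0.     0.133]
[-0.018  0.007 -0.     0.2  ]
[-0.024  0.009 -0.     0.267]
[-0.03   0.01  -0.     0.333]
```

```bash
python3 -m crank '[[-0.008,0,0,0],[-0.016,0,0,0],[-0.024,0,0,0],[-0.03,0,0,0],[-0.035,0,0,0]]' | sed -n '2p;4p'
python3 -m crank '[[-0.003,0.002,0,0.033],[-0.006,0.003,0,0.067],[-0.009,0.004,0,0.1],[-0.012,0.005,0,0.133]]'| sed -n '2p;4p'
python3 - <<'E'
from h import *
p,psi,o=cur();print(p,psi,o['ft_force'],o['torque'])
E
```

```text
position: [0.5037, 0.0873, 0.0536]
ft_force: [0.4, -0.9, -0.8]
position: [0.5072, 0.09, 0.0534]
ft_force: [-3.4, 0.8, 3.6]
[0.50724056 0.09003458 0.05335274] -179.66994539271056 [-3.38197629  0.83794246  3.63215087] [ 0.13498275  0.79502573 -0.01510332]
```

```bash
python3 -m crank '[[-0.003,0.002,0,0.033],[-0.006,0.003,0,0.067],[-0.009,0.004,0,0.1],[-0.012,0.005,0,0.133]]'| sed -n '2p;4p'
python3 -m crank '[[-0.003,0.002,0,0.033],[-0.006,0.003,0,0.067],[-0.009,0.004,0,0.1],[-0.012,0.005,0,0.133]]'| sed -n '2p;4p'
python3 - <<'E'
from h import *
p,psi,o=cur();q,a=finger(54,0,p[2],0);print(p,psi,a,rel(p,psi,q,a))
c=imaging.camera('wrist');w=c['color']
f=np.clip(cv2.resize(w[200:350,200:400],(800,600),interpolation=cv2.INTER_CUBIC)*1.5,0,255).astype('uint8')
cv2.imwrite('pics/w6.png',f[:,:,::-1])
E
```

```text
position: [0.5114, 0.0925, 0.0533]
ft_force: [-5.1, 1.6, 3.2]
position: [0.5173, 0.0935, 0.0533]
ft_force: [0.2, 0.9, 0.9]
[0.51726472 0.09346927 0.05330416] 164.3792398270341 164.3 [ 0.001  0.    -0.     0.001]
```

View pics/w6.png

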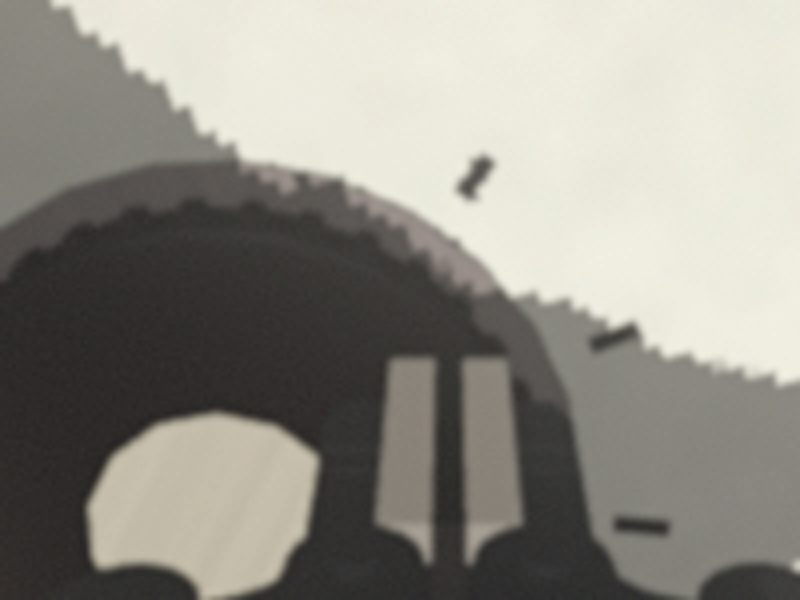

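The stud is no longer visible at the first tick. The force rose to 5 N and then dropped, so the first click is done, with the finger plane at about 54° and a snap between 46° and 54°. I'll push on, counting clicks by the force drop.

```bash
python3 -m crank '[[-0.006,0.003,0,0.067],[-0.012,0.005,0,0.133],[-0.018,0.007,0,0.2],[-0.024,0.009,0,0.267]]'| sed -n '2p;4p'
for i in 74 78 82; do echo $i; python3 -m crank '[[-0.003,0.0015,0,0.033],[-0.006,0.003,0,0.067]]'| sed -n '2p;4p';done
python3 - <<'E'
from h import *
p,psi,o=cur();q,a=finger(82,0,.0533,0);print(p,psi,a,rel(p,psi,q,a))
E
```

```text
position: [0.5257, 0.0955, 0.053]
ft_force: [-9.3, 3.5, 4.8]
74
position: [0.5292, 0.0949, 0.0531]
ft_force: [-4.1, 2.9, -1.2]
78
position: [0.5314, 0.0949, 0.053]
ft_force: [-2.0, 2.3, -0.5]
82
position: [0.5353, 0.0933, 0.0533]
ft_force: [-0.7, 2.0, -0.6]
[0.53534044 0.09330841 0.05328976] 136.37339142933098 136.3 [ 0.001 -0.001 -0.     0.001]
```

```bash
for i in 86 90 94 98 102 106 110; do echo $i; python3 -m crank '[[-0.003,0.0015,0,0.033],[-0.006,0.003,0,0.067]]'| sed -n '4p';done
python3 - <<'E'
from h import *
p,psi,o=cur();q,a=finger(110,0,.0533,0);print(p,psi,a,rel(p,psi,q,a),o['joint_pos'])
E
```

```text
86
ft_force: [-2.8, 2.1, 0.9]
90
ft_force: [-2.9, 2.4, -0.1]
94
ft_force: [-4.0, 3.1, 0.7]
98
ft_force: [-5.7, 3.9, 1.3]
102
ft_force: [-4.4, 4.6, 0.4]
106
ft_force: [-0.3, 0.8, 0.2]
110
ft_force: [-0.8, 1.8, -0.1]
[0.55164108 0.08423133 0.05333201] 108.21650649698103 108.3 [ 0.002 -0.004  0.    -0.001] [ 0.1829381   0.39015615 -0.49317351  1.80042726  0.21435805  1.00474693
 -0.07676545]
```

```bash
for i in 114 118 122 126 ; do echo $i; python3 -m crank '[[-0.003,0.0015,0,0.033],[-0.006,0.003,0,0.067]]'| sed -n '4p';done
for i in 128 130 132 134; do echo $i; python3 -m crank '[[-0.003,0.0015,0,0.033]]'| sed -n '4p';done
python3 - <<'E'
from h import *
p,psi,o=cur();q,a=finger(134,0,.0533,0);print(p,psi,a,rel(p,psi,q,a),o['joint_pos'])
E
```

```text
114
ft_force: [-2.8, 0.7, 0.6]
118
ft_force: [-2.1, 4.0, 0.4]
122
ft_force: [-3.9, 5.0, 0.5]
126
ft_force: [-3.3, 5.1, 1.1]
128
ft_force: [-0.7, 2.0, -0.1]
130
ft_force: [-0.5, 5.7, -0.5]
132
ft_force: [0.6, 0.3, 0.2]
134
ft_force: [-0.1, -0.2, -0.5]
[0.56084729 0.07119717 0.053402  ] 84.2369640265873 84.3 [ 0.002 -0.006  0.    -0.001] [ 0.14014992  0.39094612 -0.41343659  1.78511012  0.18210511  1.00329502
 -0.44445842]
```

The force rose to 5.7 N and fell to zero at about 131°, which should be the fourth click. I'll back off, lift and look.

```bash
python3 -m crank '[[0.012,0,0,0],[0.02,0,0,0],[0.02,0,-0.06,0],[0.02,0,-0.12,0],[0.02,0,-0.2,0]]' | sed -n '2p;4p'
python3 -m crank '[[0,0,-0.08,0],[0,0,-0.16,0],[0,0,-0.24,0],[0,0,-0.24,0],[0,0,-0.24,0]]'| sed -n '2p;4p'
python3 -m crank '[[0,0,0,0],[0,0,0,0]]' >/dev/null
python3 - <<'E'
from h import *
import pickle
w=imaging.camera('wrist');pickle.dump(w,open('w7.pkl','wb'));print(proj(w,[np.r_[AX,.056]]),cur()[:2])
for q in(90,120,150,180):
    phi=YAW+np.radians(120-q);print(q,proj(w,[np.r_[AX+.032*np.array([np.cos(phi),np.sin(phi)]),.075]]))
cv2.imwrite('pics/w7.png',w['color'][:,:,::-1])
E
```

```text
position: [0.5605, 0.0791, 0.1329]
ft_force: [0.2, -0.5, 0.3]
position: [0.5627, 0.0794, 0.2314]
ft_force: [0.1, -0.2, -0.9]
[[278.80643089 238.69693477]] (array([0.56102669, 0.0785626 , 0.22800811]), np.float64(84.27472014685043))
90 [[300.69796227 222.20508483]]
120 [[309.31743141 236.95998176]]
150 [[309.07477472 253.33638433]]
180 [[300.40945861 266.97352855]]
```

View pics/w7.png

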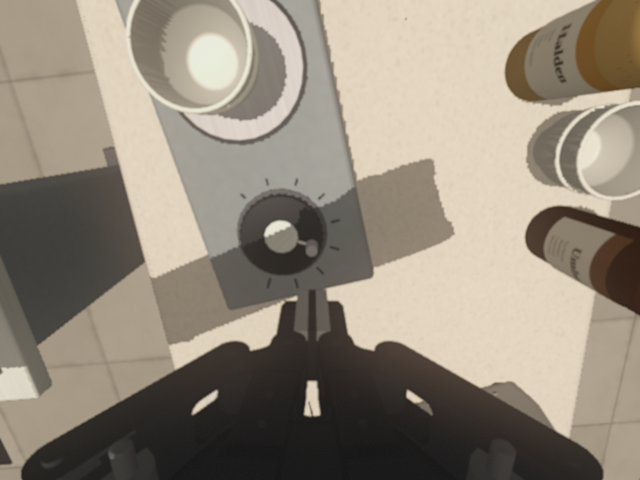

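The picture shows the stud top at (311,248) with the disc centre at (282,234). The white line points at the tick at (333,248), which is stop 5, four clicks from the start. The cups still stand on the plate, and the hand is clear.

```bash
python3 -c "
from workcell import manip
print(manip.hand_in())"
```

```text
the job is handed in; nothing more can be done
None
```

I turned the dial four clicks clockwise, from stop 1 to stop 5. The last wrist picture shows the stud at stop 5, the cups in place and the hand clear; the job is handed in, but no verdict came back.

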